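# Bolt the tape measure into the tool chest

### The job

Put the tape measure away in the open tool chest, setting it down on the chest's floor without dropping it. Then shut the lid, push the barrel bolt on the lid all the way across through its keeper, and turn the bolt's handle down into the notch so that the chest is bolted. Leave the other things on the worktop where they are.

Things in the scene. Friction and masses are not known exactly. Their poses are not given: they have to be found in the camera images.
- chest: Grey steel tool chest fixed to the worktop, 180 (x) by 280 (y) by 106 mm high. Origin under its centre, on the worktop; x points from its front to its back, y to its left as seen from the robot, z up. Its compartment, open above while the lid is open, spans x -84 to +84, y -58 to +134 mm; walls reach 100 mm above the worktop. Right of it (y -140 to -62 mm) is a fixed deck, top at 106 mm.
- keeper_mid (a point): Middle of the keeper, a steel strap arch on the fixed deck that the bolt's rod passes through: outside 32 mm (chest x) by 26 mm (y), its top 139 mm above the worktop, centred at chest x -40, y -103 mm.
- chest_floor (a point): Middle of the compartment's floor: chest x 0, y 38, 6 mm above the worktop. The tape measure goes about here, any way round.
- tape_center (a point): Centre of the tape measure's case, 32 mm above its underside. Teal case 35 mm thick (x of this frame, the way to grip it), 72 mm long (y), 64 mm tall (z), standing on its edge; a small yellow hook at its -y end sticks out 18 mm beyond the case. About 0.2 kg.
- lid_hinge (a point): A point on the lid's hinge line (the lid's middle: chest x +90, y +37 mm), along the chest's back rim, 100 mm above the worktop; the line runs along the chest's y.
- lid_push (a point): A bare spot on the lid's outer (top) face where it can be pushed: 163 mm from the hinge line, 16 mm from the free edge, 55 mm left of the lid's middle. The lid is a grey steel plate 179 mm (hinge to free edge) by 197 by 6 mm, its inner face on the hinge line's level; the bolt is on its outer face, so with the lid open it faces away from the robot.
- lid (a joint): Lid angle in rad: 0 shut (flat on the chest), about 1.57 upright. The hinge is stiff and the lid stays where it is left: about 6 N at the free edge moves it; it must be pushed all the way down.
- handle_root (a point): Where the handle meets the bolt, on the bolt's axis; moves with the bolt. Lid shut: 122 mm above the worktop, at chest x -40 mm. The bolt, a 14 mm rod along the chest's y, slides in a steel guide on the lid: two cheeks, 29 mm wide over all, from chest y -62 to +89 mm, tops 12 mm above the axis (16 mm at the end bridges). The handle runs in the slot between the cheeks.
- handle_knob (a point): Centre of the 20 mm ball at the end of the bolt's handle; the handle is a 12 mm steel rod, the ball 64 mm from the bolt's axis. With the lid shut it stands upright until turned down.
- bolt (a joint): How far the bolt has slid, in m: 0 drawn back, 0.070 all the way across (end stop); the handle is then at chest y +55 and -15 mm. It moves to the chest's right (its -y), the rod's end going through the keeper; this needs the lid shut. Stiff: about 3 N moves it, and it stays where it is left.
- handle (a joint): Angle of the handle about the bolt's axis, rad: 0 square to the lid (upright when shut), 1.53 turned down flat towards the chest's front. The slot holds it within about 0.15 of 0 except at the end of the bolt's travel (0.068 to 0.070 m), where a 17 mm notch in the front cheek lets it turn down. Friction holds it anywhere; about 1 N at the ball turns it.
Mind the look-alikes: they are no part of the job. What is meant by the part that bears tape_center is not pink, and is the smaller of those in its own colour.

How it is judged:
On the way, in this order (a step that is already met when the one before it is completed fails the run):
1. the tape measure rests in the chest's compartment, let go (x of tape_center in the frame of chest between -0.084 and 0.084 m and y of tape_center in the frame of chest between -0.058 and 0.134 m and z of tape_center in the frame of chest below 0.06 m and linear speed of tape_measure below 0.05 m/s and contact force between the fingers and tape_measure below 0.1 N), for 0.2 s.
2. the lid is shut with the bolt still drawn back (value of joint lid below 0.03 rad and value of joint bolt below 0.035 m), for 0.2 s.
3. the bolt is all the way across, through the keeper (value of joint bolt above 0.063 m and value of joint lid below 0.03 rad), for 0.1 s.
4. the handle is turned down into the notch (value of joint handle above 1.35 rad and value of joint bolt above 0.063 m), for 0.2 s.
At the end, for the whole second after the job is handed in: The tape measure rests inside the chest's compartment; the lid is shut (within 0.03 rad); the bolt is across (more than 63 of its 70 mm) and its handle is down in the notch (past 1.35 of 1.53 rad) (all of step 4 and value of joint lid below 0.03 rad and x of tape_center in the frame of chest between -0.084 and 0.084 m and y of tape_center in the frame of chest between -0.058 and 0.134 m and z of tape_center in the frame of chest below 0.06 m and linear speed of tape_measure below 0.05 m/s); the robot touches nothing.
It fails at once if the tape measure is dropped (falls freely from more than about 4 cm) (linear speed of tape_measure above 0.9 m/s and contact force between the fingers and tape_measure below 0.1 N).
It fails at once if the spool, carton, cup or screwdriver is moved by more than 4 cm (distance of any of spool, carton, cup, screwdriver from where it was at the start of the episode above 0.04 m).
It also fails if it takes over 72 s, if anything falls off the work surface, if the arm or the gripper's body presses on something with over 40 N, if the wrist force passes 120 N, or if a joint passes its speed limit or range.

### The arm

A 7-joint arm with a two-finger parallel gripper is mounted at the origin on a cart in front of the work surface, level with it; the furniture and walls round the work are solid. World frame = base frame: x ahead of the robot, y to its left, z up, the work surface at z = 0. Lengths are in m, angles in rad, forces in N, time in s.
With the tool pointing down it reaches from about 0.425 to 0.925 m from the base axis. Payload 6.8 kg.
Tool frame: the origin (TCP) lies at the very end of the fingers, on their centre line; the grasp point (between the pads) lies 19 mm behind it; z points along the fingers, y is the line along which they close (so a half turn about z gives the same grasp; the last joint's range is limited). The gripper opens to 85 mm and grips with 20 to 120 N. Pads are 22 mm wide; open, the fingers measure 114 mm over their backs; the gripper's body (76 mm by 85 mm) begins 54 mm behind the grasp point. The pads swing forward as they close: fully open they stand 13 mm farther back than shut.
Start: joints at [1.185, 0.477, 0.022, 1.555, -0.011, 1.109, -0.083], TCP at [0.185, -0.649, 0.231] pointing down, gripper open.
Joint ranges: [-2.96, 2.96], [-0.34, 2.1], [-1.41, 1.46], [0.24, 2.44], [-1.37, 4.51], [0.17, 1.92], [-2.96, 2.96]. Speed limits (rad/s): [2.39, 2.39, 3.14, 3.14, 3.14, 3.14, 3.14].

### API

Orientations are given as a unit quaternion [w, x, y, z].
In Python, from station import bot gives the robot as it stands.
- The arm moves only by the tool apply_moves, never from a script. Its argument "deltas" is a list of rows, each a list of 3 entries, a list of its own where there are three numbers: the closure, from 0 (fully open) to 1 (shut), then the shift along the tool's x, y, z in units of 0.2 m (1.0 is 0.2 m), then the turn about the tool's z in units of 2 pi rad (1.0 is 2 pi rad). A call has 1 to 12 rows; each row is the pose to reach, as a shift and turn from the pose commanded when the call began, along the tool's axes at that moment, turning the shorter way round; what a row does not reach only later rows make up. A row lasts 1/10 s, in which the tool goes at most 50 mm and 8.59 degrees, less where a joint would pass 70% of its speed; a pose out of reach is approached as far as the arm can. A call with a number of a shift or a turn outside -1 to 1 is refused whole. A call with a gripper value outside its range is refused whole. The fingers move at their own pace and stop on an object; "squeeze" is the grip in N (left out, the last holds). Time passes only in rows, so rows that repeat a pose let the fingers close. It gives the time, the measured TCP pose, the force, the opening and the grip force at its end, in the units of the state.
- bot.get_obs(): the state, without advancing time (a new reading comes with each control period).
- bot.read_camera(name): name is "side" or "top" or "wrist"; returns a dict with "color" (400x640x3 uint8, red, green, blue), "intrinsics" (3x3 intrinsics, pixels), "pose" (4x4, takes a point from camera to world coordinates); the wrist camera has in their place "hand_eye" (4x4, takes a point from camera to tool coordinates, whose origin is the TCP and whose axes are the flange's). Camera axes: x right, y down, z forward; pixel columns grow to the right and rows downward; lengths in m; the calibration is good to about 2 mm. A picture is of the moment at which its call begins: read the wrist's pose just before it. There is no depth.
- bot.hand_in(): hands the job in; it is judged then, once.
Trained networks look in a picture, given as the dict that the camera call returned (one of the last four; its "shot" number tells which), for a name from the list of things; names that differ only in an ending like _2 or _b are one class to them, and where a whole thing is asked for, a point or a joint stands for the part that bears it (a point fixed in the world has none). Each returns a list of dicts, best first, with "confidence" (0 to 1); they miss things now and then, are a little off and sometimes report something else, mostly with a low value. They report only what shows in the picture. A call takes as long as a camera call. They do not tell look-alikes from the thing itself.
- bot.look_for(picture, target): "point" ([x, y, z] in m, in world coordinates, good to about 4 mm: the middle of the surface that is visible of it).
The state is a dict: "t": time; "q": joint angles; "joint_vel": joint speeds; "joint_torque": joint torques, N m; "eef_pos": TCP position; "tool_rot": TCP orientation; "contact_force": force on the tool from outside, world axes, zero at the start; "torque": the same for the moment, N m; "gripper_width": opening from 0.0 (shut) to 1.0 (fully open); "grasp_force": force on a finger pad.
Only numpy, scipy, OpenCV 4.12 (cv2) and the standard library are available. Lean on these libraries where they do the work, as an engineer would, in place of code of your own. Each camera call takes 0.05 s, during which the arm holds its last target. There are 200 camera calls.

## Working session

There is one attempt and no reset: what is moved stays moved. The work goes in short steps, Python scripts to look and compute and a tool call to move; the robot and the scene stay as the last step left them, time stands still between calls to the robot, and variables do not carry over. Pictures are saved under pics/ and viewed, at most 13 in all, crops included, and the job is handed in when it is done.

Besides the shell and the picture viewer there is one more tool, called after ">>>" as a command line: name --argument value ..., lists and objects as JSON in quotes. apply_moves: Moves the arm, as the interface text tells. Its arguments: {"type":"object","properties":{"deltas":{"type":"array","items":{"type":"array"}},"squeeze":{"type":"number"}},"required":["deltas"]}

```bash
mkdir -p pics; ls
python3 - <<'E'
from station import bot
import cv2,numpy as np
o=bot.get_obs();print(o)
ims=[]
for n in ["top","side"]:
    p=bot.read_camera(n);cv2.imwrite(f"pics/{n}0.png",p["color"][:,:,::-1])
    print(n,p["intrinsics"].tolist(),np.round(p["pose"],4).tolist())
    for t in ["chest","tape_center","lid_push","handle_knob","handle_root","keeper_mid","spool","carton","cup","screwdriver"]:
        try:
            for r in bot.look_for(p,t)[:4]:
                P=np.r_[r["point"],1];c=np.linalg.inv(p["pose"])@P;u=p["intrinsics"]@c[:3];u=u[:2]/u[2]
                print(t,np.round(r["point"],3),round(r["confidence"],2),u.round())
        except Exception as e: print(t,e)
E
```

```text
pics
{'t': 0.0, 'q': array([ 1.1848925 ,  0.47778961,  0.02235382,  1.55644484, -0.01147504,
        1.10928714, -0.08307651]), 'joint_vel': array([ 0.00083029,  0.00014366,  0.00011181,  0.00055406, -0.00016889,
       -0.00078462,  0.0004433 ]), 'joint_torque': array([-3.72219856e-04, -5.96460485e+01,  1.60767652e+00, -2.81200558e+01,
        1.24144141e-02,  9.44941188e-03, -1.62295657e-05]), 'eef_pos': array([ 0.18492574, -0.64856763,  0.23033582]), 'tool_rot': array([-8.76765889e-04,  9.90365197e-01,  1.38477314e-01, -2.04428476e-04]), 'contact_force': array([-0.15745781, -0.04978302, -0.65852643]), 'torque': array([ 0.02436865, -0.00438476,  0.04781577]), 'grasp_force': 0.0, 'gripper_width': 0.9993307006091311}
top [[374.66460327821335, 0.0, 324.4518951288353], [0.0, 374.66460327821335, 197.62133168665346], [0.0, 0.0, 1.0]] [[0.0143, -0.9894, 0.1443, 0.4243], [-0.9999, -0.015, -0.0035, 0.158], [0.0056, -0.1442, -0.9895, 1.0729], [0.0, 0.0, 0.0, 1.0]]
chest [ 0.582 -0.03   0.105] 0.88 [395. 192.]
tape_center [0.475 0.444 0.056] 0.95 [217. 232.]
tape_center [0.603 0.344 0.059] 0.
[... 1368 characters left out ...]
0.722 -0.02   0.225] 0.81 [432. 193.]
handle_root [ 0.718 -0.015  0.225] 0.48 [428. 192.]
keeper_mid [ 0.547 -0.135  0.079] 0.86 [332. 308.]
keeper_mid [ 0.716 -0.016  0.226] 0.48 [428. 192.]
spool it knows: bolt, chest, chest_floor, handle, handle_knob, handle_root, keeper_mid, lid, lid_hinge, lid_push, tape_center
carton it knows: bolt, chest, chest_floor, handle, handle_knob, handle_root, keeper_mid, lid, lid_hinge, lid_push, tape_center
cup it knows: bolt, chest, chest_floor, handle, handle_knob, handle_root, keeper_mid, lid, lid_hinge, lid_push, tape_center
screwdriver it knows: bolt, chest, chest_floor, handle, handle_knob, handle_root, keeper_mid, lid, lid_hinge, lid_push, tape_center
```

View pics/top0.png

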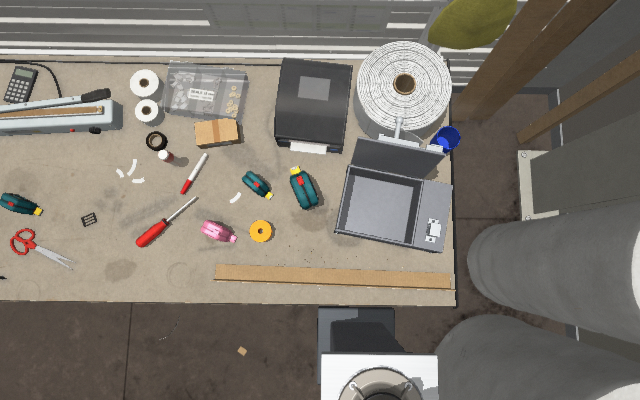

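View pics/side0.png

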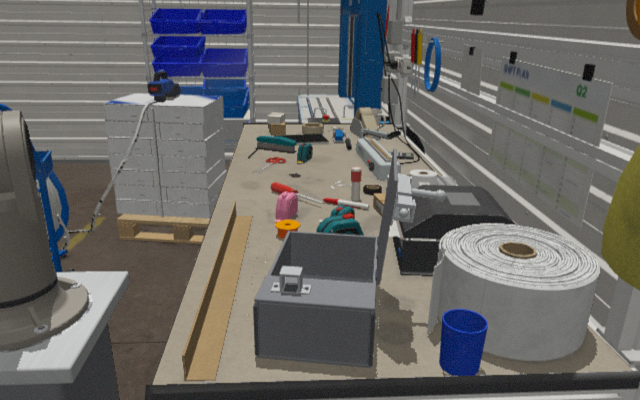

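Candidates in the top view are a teal case at (257,186), a larger teal one at (304,188), a pink one at (217,232) and a far teal one at (20,204). By the description I choose (257,186), not pink and the smaller teal; I'll check it in a close crop, which also serves for the chest's corners.

Run:
```python
import cv2
a=cv2.imread("pics/top0.png")
cv2.imwrite("pics/c1.png",cv2.resize(a[100:260,230:460],None,fx=3.4,fy=3.4,interpolation=cv2.INTER_CUBIC))
b=cv2.resize(a[180:230,0:50],None,fx=6,fy=6,interpolation=cv2.INTER_CUBIC)
c=cv2.resize(a[150:250,190:330],None,fx=3,fy=3,interpolation=cv2.INTER_CUBIC)
import numpy as np
cv2.imwrite("pics/c2.png",np.hstack([b,c]))
```

```text
(no output)
```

View pics/c1.png

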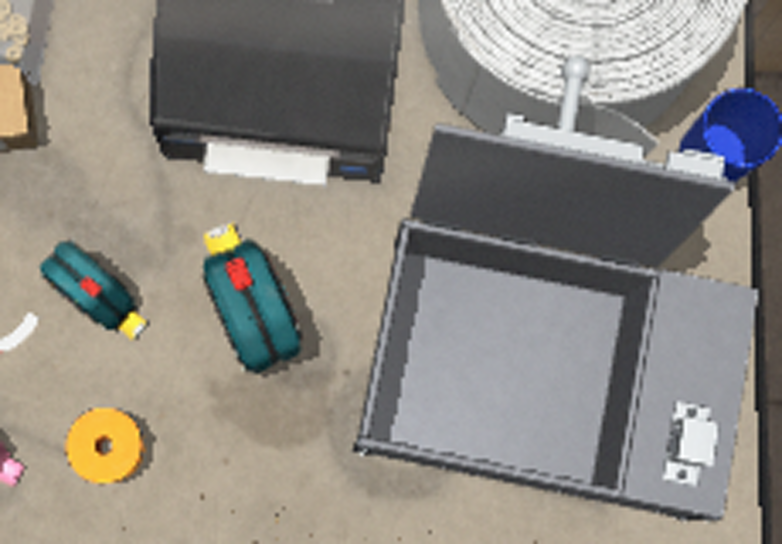

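View pics/c2.png

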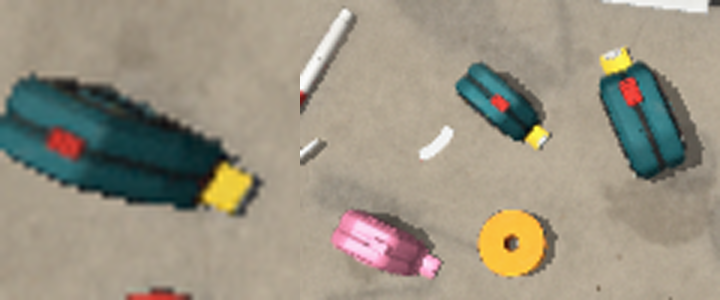

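The crops show the small teal case at top-view pixel (257,186) with its hook lower right. It is clearly smaller than the teal ones at (304,188) and (20,204), so the choice stands. The chest's rim corners in the crop are at (357,450), (723,518), (757,290) and (402,222), and the keeper is at (690,440).

```bash
cat > h.py <<'E'
from station import bot
import cv2,numpy as np
from scipy.spatial.transform import Rotation as R
def tool():
    o=bot.get_obs();q=o["tool_rot"];return np.array(o["eef_pos"]),R.from_quat([q[1],q[2],q[3],q[0]]).as_matrix(),o
def campose(p):
    if "pose" in p: return np.array(p["pose"])
    e,M,o=tool();T=np.eye(4);T[:3,:3]=M;T[:3,3]=e;return T@np.array(p["hand_eye"])
def ray(K,T,uv,z):
    d=T[:3,:3]@np.linalg.solve(K,[uv[0],uv[1],1.]);return T[:3,3]+d*(z-T[2,3])/d[2]
def proj(K,T,P):
    c=np.linalg.inv(T)@np.r_[P,1];u=K@c[:3];return u[:2]/u[2]
def rel(target,yawdir=None):
    "shift in tool axes /0.2"
    e,M,o=tool();return np.round(M.T@(np.array(target)-e)/0.2,3)
E
python3 - <<'E'
from h import *
p=bot.read_camera("top");K=p["intrinsics"];T=p["pose"]
np.savez("top.npz",K=K,T=T)
f=lambda u,v,z:ray(K,T,(u/3.4+230-.35,v/3.4+100-.35),z)
img=[f(357,450,.1),f(723,516,.106),f(757,290,.106),f(402,222,.1)]
loc=np.array([[-90,140],[-90,-140],[90,-140],[90,140]])/1e3
A=np.array(img)[:,:2];print(A.round(3))
ca,cl=A.mean(0),loc.mean(0);H=(loc-cl).T@(A-ca);U,S,V=np.linalg.svd(H);M=V.T@U.T
print("yaw",np.arctan2(M[1,0],M[0,0]),"center",ca,(A-ca-(M@(loc-cl).T).T).round(4))
C=lambda x,y:ca+M@np.array([x,y])
print("keeper",C(-.04,-.103), f(690,440,.139),"lidedge",f(440,128,.28),f(735,185,.28),"knob",f(575,68,.24),"hinge",C(.09,.037),C(.09,.134))
a=f(55,260,.06);b=f(135,325,.035);print("tape",a,b,np.arctan2(*(b-a)[[1,0]]))
print(proj(K,T,[.603,.344,.03]))
E
```

```text
[[ 0.477  0.127]
 [ 0.431 -0.149]
 [ 0.604 -0.181]
 [ 0.655  0.093]]
yaw -0.17663218120153792 center [ 0.54161429 -0.02732615] [[-0.001   0.0005]
 [ 0.0024  0.0003]
 [-0.0015  0.0003]
 [ 0.0001 -0.0012]]
keeper [ 0.48413799 -0.12169497] [ 0.48541982 -0.11598877  0.139     ] lidedge [0.67469064 0.08125887 0.28      ] [ 0.6399183  -0.10798521  0.28      ] knob [ 0.73117077 -0.01471139  0.24      ] hinge [ 0.63671545 -0.00671619] [0.65375982 0.08877459]
tape [0.62855081 0.37161346 0.06      ] [0.58009225 0.30866054 0.035     ] -2.2268235902045355
[257.36299273 187.29130108]
```

>>> apply_moves --deltas '[[0, [0.2, -0.2, -0.1], 0], [0, [0.4, -0.4, -0.2], 0], [0, [0.6, -0.6, -0.3], 0], [0, [0.8, -0.8, -0.3], 0], [0, [1, -1, -0.3], 0], [0, [1, -1, -0.3], 0], [0, [1, -1, -0.3], 0]]'

```text
t: 1.45
eef_pos: [0.3267, -0.3966, 0.2921]
tool_rot: [-0.0, 0.99, 0.143, 0.001]
contact_force: [0.7, -0.4, 0.0]
gripper_width: 0.996
grasp_force: 0.0
```

>>> apply_moves --deltas '[[0, [0.2, -0.2, 0], 0], [0, [0.4, -0.4, 0], 0], [0, [0.6, -0.6, 0], 0], [0, [0.8, -0.8, 0], 0], [0, [1, -1, 0], 0], [0, [1, -1, 0], 0], [0, [1, -1, 0], 0]]'

```text
t: 2.15
eef_pos: [0.4624, -0.1503, 0.2917]
tool_rot: [-0.001, 0.99, 0.142, 0.001]
contact_force: [0.4, 1.0, 0.2]
gripper_width: 1.003
grasp_force: 0.0
```

>>> apply_moves --deltas '[[0, [0.1, -0.2, 0], 0], [0, [0.2, -0.4, 0], 0], [0, [0.3, -0.6, 0], 0], [0, [0.4, -0.8, 0], 0], [0, [0.5, -1, 0], 0], [0, [0.5, -1, 0], 0], [0, [0.5, -1, 0], 0]]'

```text
t: 2.85
eef_pos: [0.5016, 0.0646, 0.2912]
tool_rot: [0.0, 0.99, 0.139, -0.0]
contact_force: [0.3, -0.6, -1.1]
gripper_width: 0.998
grasp_force: 0.0
```

>>> apply_moves --deltas '[[0, [0.1, -0.2, 0], -0.02], [0, [0.2, -0.4, 0], -0.04], [0, [0.3, -0.6, 0], -0.06], [0, [0.4, -0.8, 0], -0.08], [0, [0.5, -1, 0], -0.1], [0, [0.5, -1, 0], -0.1], [0, [0.5, -1, 0], -0.1]]'

```text
t: 3.55
eef_pos: [0.5436, 0.2831, 0.2905]
tool_rot: [0.0, 0.899, 0.437, -0.001]
contact_force: [0.8, -1.2, 0.5]
gripper_width: 0.997
grasp_force: 0.0
```

Run:
```python
from h import *
e,M,o=tool();print(o["t"],e,"yaw",np.arctan2(M[1,0],M[0,0]),M[2].round(3))
p=bot.read_camera("wrist");cv2.imwrite("pics/w1.png",p["color"][:,:,::-1]);K=p["intrinsics"];T=campose(p)
np.savez("w1.npz",K=K,T=T);print(np.round(p["hand_eye"],3).tolist())
for t in ["tape_center"]:
    for r in bot.look_for(p,t): print(np.round(r["point"],3),r["confidence"],proj(K,T,r["point"]).round())
print(proj(K,T,[.603,.344,.032]).round())
```

```text
3.55 [0.54356363 0.28312585 0.29050689] yaw 0.904350707623213 [-0.002  0.    -1.   ]
[[0.0, -0.961, -0.275, 0.07], [1.0, 0.0, 0.001, -0.0], [-0.0, -0.275, 0.961, -0.142], [0.0, 0.0, 0.0, 1.0]]
[0.6   0.225 0.083] 0.92 [381. 182.]
[0.61  0.353 0.061] 0.72 [323.  91.]
[0.48  0.45  0.053] 0.64 [190.  94.]
[322. 102.]
```

View pics/w1.png

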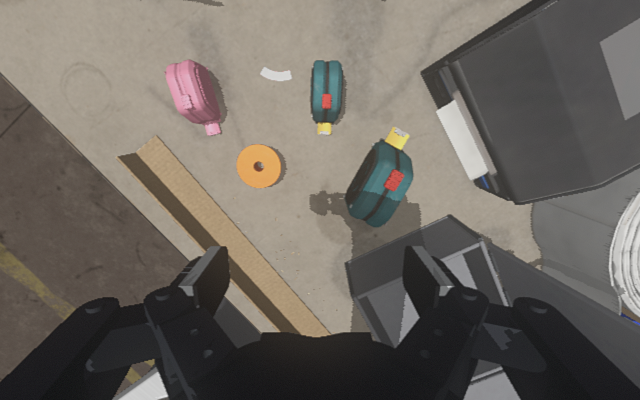

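The wrist view shows the chosen tape with its ridge running from about (327,62) to (325,121), nearly parallel to tool x. The larger teal one at (380,185) is clear of the fingers.

Run:
```python
from h import *
d=np.load("w1.npz");K,T=d["K"],d["T"]
im=cv2.imread("pics/w1.png");hsv=cv2.cvtColor(im,cv2.COLOR_BGR2HSV)
m=cv2.inRange(hsv,(80,80,20),(100,255,255));m[:,:300]=0;m[130:]=0;m[:,350:]=0
ys,xs=np.nonzero(m);print(xs.min(),xs.max(),ys.min(),ys.max(),cv2.minAreaRect(np.c_[xs,ys].astype(np.float32)))
for v in (75,90,105): 
    x=np.nonzero(m[v])[0]; print(v,x.min(),x.max(),ray(K,T,(x.mean(),v),.05).round(4))
a,b=ray(K,T,(327,62),.058),ray(K,T,(325,122),.05)
print(a,b,np.linalg.norm(a-b),np.arctan2(*(a-b)[[1,0]]),"hook",ray(K,T,(324,134),.02),"ridge",ray(K,T,(326,92),.064))
for z in(0,.064): print(z,ray(K,T,(xs.mean(),ys.min()),z).round(4),ray(K,T,(xs.mean(),ys.max()),z).round(4))
```

```text
313 340 61 108 ((326.7976989746094, 84.67568969726562), (26.533273696899414, 47.03901290893555), 1.7357046604156494)
75 314 337 [0.6243 0.3655 0.05  ]
90 314 336 [0.6143 0.3516 0.05  ]
105 318 334 [0.6037 0.3375 0.05  ]
[0.63370875 0.37485071 0.058     ] [0.59018668 0.32212209 0.05      ] 0.06883659959533488 0.8807597605347728 hook [0.57957164 0.30914368 0.02      ] ridge [0.61207934 0.34914789 0.064     ]
0 [0.6398 0.3832 0.    ] [0.6025 0.3351 0.    ]
0.064 [0.6319 0.3764 0.064 ] [0.6002 0.3354 0.064 ]
```

>>> apply_moves --deltas '[[0, [0.2, 0.03, 0.2], 0], [0, [0.47, 0.065, 0.4], 0], [0, [0.47, 0.065, 0.6], 0], [0, [0.47, 0.065, 0.75], 0], [0, [0.47, 0.065, 0.9], 0], [0, [0.47, 0.065, 0.9], 0]]'

```text
t: 4.25
eef_pos: [0.6096, 0.3456, 0.1062]
tool_rot: [0.002, 0.9, 0.436, -0.004]
contact_force: [0.2, -0.2, -0.6]
gripper_width: 0.999
grasp_force: 0.0
```

Run:
```python
from h import *
e,M,o=tool();print(e)
p=bot.read_camera("wrist");cv2.imwrite("pics/w2.png",p["color"][:,:,::-1]);K=p["intrinsics"];T=campose(p)
g=[]
for r in bot.look_for(p,"tape_center"): print(np.round(r["point"],3),r["confidence"],proj(K,T,r["point"]).round())
im=p["color"][:,:,::-1].copy();hsv=cv2.cvtColor(im,cv2.COLOR_BGR2HSV);m=cv2.inRange(hsv,(80,80,20),(100,255,255))
n,l,s,c=cv2.connectedComponentsWithStats(m)
for i in range(1,n):
    if s[i][4]>300: print(s[i],c[i].round())
print([proj(K,T,[.612,.349,z]).round().tolist() for z in (0,.032,.064)], "tool:",rel([.612,.349,.018]))
```

```text
[0.6096088  0.3455963  0.10617951]
[0.611 0.247 0.044] 0.92 [392. 301.]
[0.616 0.36  0.062] 0.76 [311. 201.]
[0.491 0.458 0.051] 0.7 [ 88. 197.]
[ 292  155   21   72 1275] [302. 189.]
[ 319  154   23   70 1350] [330. 187.]
[391 279  29  70 682] [405. 317.]
[[316.0, 193.0], [316.0, 204.0], [316.0, 218.0]] tool: [ 0.002 -0.001  0.47 ]
```

View pics/w2.png

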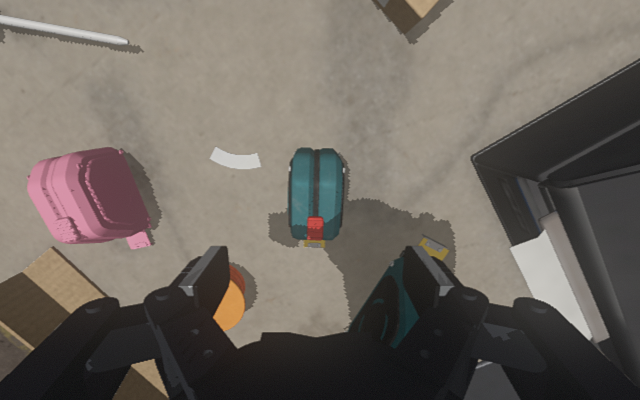

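Run:
```python
from h import *
p=bot.read_camera("wrist");K=p["intrinsics"];T=campose(p);e,M,o=tool()
for uv,z in [((317,148),0.005),((317,148),.03),((317,148),.06),((315,238),.06),((315,238),.05),((315,247),.02),((315,247),.04),((289,190),.05),((344,190),.05)]:
    print(uv,z,(M.T@(ray(K,T,uv,z)-e)).round(4))
```

```text
(317, 148) 0.005 [0.0425 0.0007 0.1085]
(317, 148) 0.03 [0.0452 0.0006 0.0835]
(317, 148) 0.06 [0.0484 0.0004 0.0535]
(315, 238) 0.06 [-0.016  -0.0009  0.0534]
(315, 238) 0.05 [-0.0204 -0.001   0.0634]
(315, 247) 0.02 [-0.0421 -0.001   0.0934]
(315, 247) 0.04 [-0.0326 -0.001   0.0734]
(289, 190) 0.05 [ 0.0172 -0.0198  0.0634]
(344, 190) 0.05 [0.0172 0.0201 0.0635]
```

>>> apply_moves --deltas '[[0, [0.04, 0, 0.1], 0], [0, [0.04, 0, 0.2], 0], [0, [0.04, 0, 0.3], 0], [0, [0.04, 0, 0.37], 0], [0, [0.04, 0, 0.43], 0], [0, [0.04, 0, 0.43], 0]]'

```text
t: 5.0
eef_pos: [0.6148, 0.356, 0.023]
tool_rot: [0.0, 0.899, 0.438, -0.002]
contact_force: [0.5, -0.1, 0.2]
gripper_width: 0.999
grasp_force: 0.0
```

>>> apply_moves --deltas '[[0.3, [0, 0, 0], 0], [0.6, [0, 0, 0], 0], [1, [0, 0, 0], 0], [1, [0, 0, 0], 0], [1, [0, 0, 0], 0], [1, [0, 0, 0], 0], [1, [0, 0, 0], 0], [1, [0, 0, 0], 0]]' --squeeze 40

```text
t: 5.8
eef_pos: [0.6164, 0.3574, 0.0261]
tool_rot: [-0.0, 0.899, 0.438, 0.001]
contact_force: [-0.1, -1.1, 6.4]
gripper_width: 0.399
grasp_force: 45.2
```

>>> apply_moves --deltas '[[1, [0, 0, -0.1], 0], [1, [0, 0, -0.3], 0], [1, [0, 0, -0.5], 0], [1, [0, 0, -0.7], 0], [1, [-0.1, 0.05, -0.85], 0], [1, [-0.25, 0.12, -0.9], 0], [1, [-0.4, 0.2, -0.9], 0], [1, [-0.6, 0.3, -0.9], 0], [1, [-0.8, 0.39, -0.9], 0], [1, [-0.8, 0.39, -0.9], 0]]'

```text
t: 6.8
eef_pos: [0.5781, 0.1744, 0.2051]
tool_rot: [0.003, 0.901, 0.434, -0.002]
contact_force: [1.8, -0.0, -1.9]
gripper_width: 0.398
grasp_force: 44.4
```

>>> apply_moves --deltas '[[1, [-0.15, 0.08, 0], 0], [1, [-0.3, 0.15, 0], 0], [1, [-0.5, 0.25, 0], 0], [1, [-0.7, 0.34, 0], 0], [1, [-0.8, 0.39, 0], 0], [1, [-0.8, 0.39, 0], 0], [1, [-0.8, 0.39, 0.1], 0], [1, [-0.8, 0.39, 0.2], 0], [1, [-0.8, 0.39, 0.3], 0], [1, [-0.8, 0.39, 0.3], 0]]'

```text
t: 7.8
eef_pos: [0.5395, 0.01, 0.1435]
tool_rot: [-0.001, 0.899, 0.438, -0.002]
contact_force: [0.3, 0.3, -2.2]
gripper_width: 0.396
grasp_force: 44.3
```

Run:
```python
from h import *
e,M,o=tool();print(e,o["gripper_width"],o["grasp_force"],rel([.542,.010,.034]))
p=bot.read_camera("top");cv2.imwrite("pics/t2.png",cv2.resize(p["color"][80:260,300:480,::-1],None,fx=3,fy=3))
```

```text
[0.53946431 0.00996591 0.14347626] 0.39622898986587834 44.349075704813 [0.009 0.012 0.547]
```

View pics/t2.png

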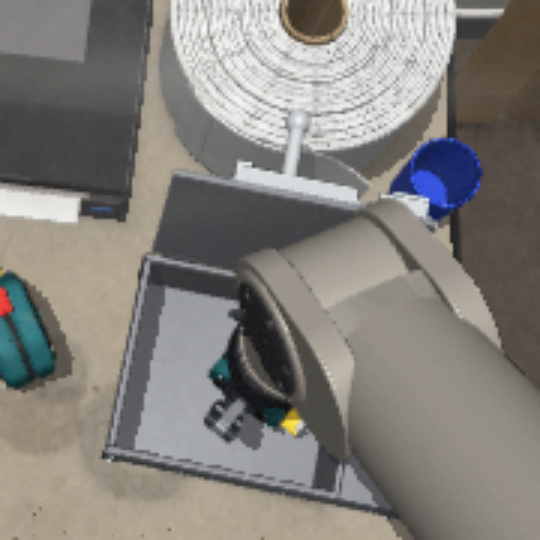

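The top view shows the tape held over the compartment, clear of all walls. Now I lower it.

>>> apply_moves --deltas '[[1, [0, 0, 0.1], 0], [1, [0, 0, 0.2], 0], [1, [0, 0, 0.3], 0], [1, [0, 0, 0.4], 0], [1, [0, 0, 0.48], 0], [1, [0, 0, 0.51], 0], [1, [0, 0, 0.53], 0], [1, [0, 0, 0.53], 0]]'

```text
t: 8.65
eef_pos: [0.5417, 0.0091, 0.0396]
tool_rot: [0.0, 0.899, 0.438, 0.0]
contact_force: [0.9, -0.6, -1.9]
gripper_width: 0.395
grasp_force: 44.4
```

>>> apply_moves --deltas '[[1, [0, 0, 0.01], 0], [1, [0, 0, 0.02], 0], [1, [0, 0, 0.03], 0], [1, [0, 0, 0.035], 0], [1, [0, 0, 0.035], 0]]'

```text
t: 9.15
eef_pos: [0.5413, 0.0089, 0.0323]
tool_rot: [0.0, 0.899, 0.438, -0.0]
contact_force: [0.5, -0.1, -2.2]
gripper_width: 0.395
grasp_force: 44.5
```

>>> apply_moves --deltas '[[1, [0, 0, 0.005], 0], [1, [0, 0, 0.01], 0], [1, [0, 0, 0.015], 0], [1, [0, 0, 0.015], 0]]'

```text
t: 9.55
eef_pos: [0.5417, 0.0089, 0.0318]
tool_rot: [0.001, 0.899, 0.438, -0.0]
contact_force: [-9.1, -1.4, 25.5]
gripper_width: 0.398
grasp_force: 47.7
```

Contact with the floor. Now I release and retreat straight up.

>>> apply_moves --deltas '[[0.9, [0, 0, -0.01], 0], [0.5, [0, 0, -0.01], 0], [0.3, [0, 0, -0.01], 0], [0.15, [0, 0, -0.01], 0], [0.15, [0, 0, -0.01], 0], [0.15, [0, 0, -0.1], 0], [0.15, [0, 0, -0.3], 0], [0.15, [0, 0, -0.5], 0], [0.15, [0, 0, -0.75], 0], [0.15, [0, 0, -1], 0], [0.15, [0, 0, -1], 0]]'

```text
t: 10.65
eef_pos: [0.5453, 0.01, 0.2363]
tool_rot: [0.003, 0.899, 0.438, 0.005]
contact_force: [0.6, -0.0, 0.9]
gripper_width: 0.855
grasp_force: 0.0
```

Run:
```python
from h import *
e,M,o=tool();print(e,o["q"].round(2))
for n in ["top","wrist","side"]:
    p=bot.read_camera(n);K=p["intrinsics"];T=campose(p);cv2.imwrite(f"pics/{n}3.png",p["color"][:,:,::-1])
    for t in ["tape_center","lid_push","handle_knob","handle_root"]:
        for r in bot.look_for(p,t)[:3]: print(n,t,np.round(r["point"],3),round(r["confidence"],2),proj(K,T,r["point"]).round())
```

```text
[0.54530801 0.01000622 0.23625249] [ 0.41  0.32 -0.66  1.84  0.23  1.05 -1.01]
top tape_center [0.593 0.214 0.086] 0.96 [302. 188.]
top tape_center [0.533 0.019 0.052] 0.58 [374. 213.]
top tape_center [0.48  0.444 0.058] 0.55 [217. 230.]
top handle_knob [ 0.724 -0.014  0.225] 0.49 [397. 125.]
top handle_root [ 0.722 -0.013  0.228] 0.45 [397. 125.]
wrist tape_center [0.571 0.182 0.073] 0.71 [224.  15.]
wrist tape_center [0.54  0.011 0.068] 0.7 [315. 181.]
wrist lid_push [ 0.654 -0.     0.236] 0.96 [531. 131.]
side tape_center [0.592 0.197 0.078] 0.92 [339. 226.]
side tape_center [ 0.54  -0.     0.064] 0.73 [321. 276.]
side tape_center [0.474 0.435 0.032] 0.71 [284. 208.]
side lid_push [ 0.657 -0.074  0.23 ] 0.97 [400. 202.]
side handle_knob [ 0.722 -0.02   0.228] 0.55 [432. 192.]
side handle_root [ 0.715 -0.014  0.226] 0.68 [427. 192.]
```

The tape is in the compartment. Next I need the lid angle and the height of the roll behind the lid before reaching there.

```bash
cat >> h.py <<'E'
CC=np.array([.5416,-.0273]);CY=-.1766;CR=np.array([[np.cos(CY),-np.sin(CY)],[np.sin(CY),np.cos(CY)]])
def c2w(x,y,z): return np.r_[CC+CR@[x,y],z]
def w2c(P): return np.r_[CR.T@(np.array(P)[:2]-CC),P[2]]
E
python3 - <<'E'
from h import *
d=np.load("top.npz");K,T=d["K"],d["T"]
f=lambda u,v,z:ray(K,T,(u/3.4+230-.35,v/3.4+100-.35),z)
for uv in [(435,127),(735,187)]:
    print("edge",w2c(f(*uv,.278)).round(4))
for z in(.22,.235): print("knob",w2c(f(575,68,z)).round(4))
p=bot.read_camera("side");K2,T2=p["intrinsics"],p["pose"]
b=ray(K2,T2,(512,351),0.);print("roll near bottom",b.round(3))
for h in (.12,.15,.18,.2,.22): print(h,proj(K2,T2,[b[0],b[1],h]).round())
# front tangent: leftmost side-view
print("roll left edge x at z=0:",ray(K2,T2,(440,320),0.).round(3))
# top image circle
for h in (.15,.2): print("roll top circ",h,[ray(K,T,uv,h).round(3)[:2].tolist() for uv in [(357,85),(451,85),(404,42),(404,128)]])
print("printer",ray(K,T,(350,150),.1).round(3),ray(K,T,(277,143),.1).round(3))
print(proj(K2,T2,[.69,.1,.0]),proj(K2,T2,[.69,.1,.12]))
e,M,o=tool();t=c2w(.165,.12,.33);print(t,rel(t),(e,np.arctan2(M[1,0],M[0,0])))
E
```

```text
edge [0.1126 0.1335 0.278 ]
edge [ 0.1103 -0.0629  0.278 ]
knob [0.1924 0.0429 0.22  ]
knob [0.1864 0.045  0.235 ]
roll near bottom [ 0.839 -0.15   0.   ]
0.12 [524. 285.]
0.15 [527. 268.]
0.18 [530. 250.]
0.2 [532. 237.]
0.22 [534. 225.]
roll left edge x at z=0: [ 0.748 -0.055  0.   ]
roll top circ 0.15 [[0.857, 0.074], [0.861, -0.171], [0.979, -0.05], [0.742, -0.046]]
roll top circ 0.2 [[0.833, 0.079], [0.837, -0.153], [0.949, -0.039], [0.725, -0.035]]
printer [0.696 0.088 0.1  ] [0.712 0.284 0.1  ]
[390.57817401 278.99058849] [394.45222856 224.61941695]
[0.72511572 0.06184583 0.33      ] [ 0.775  0.56  -0.504] (array([0.54129553, 0.00892741, 0.22925423]), np.float64(0.906117181007026))
```

View pics/side3.png

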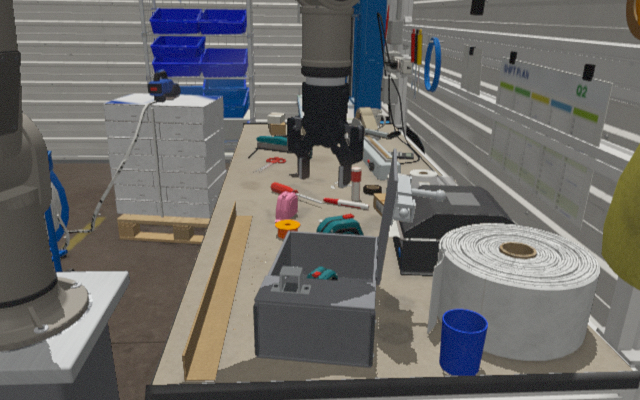

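The roll is about 0.12 m tall, the printer is similarly low, and the lid is at about 1.69 rad. The tip can go behind the lid at chest y 0.12, clear of the bolt handle.

>>> apply_moves --deltas '[[1, [0, 0, -0.25], 0], [1, [0, 0, -0.5], -0.02], [1, [0, 0, -0.6], -0.04], [1, [0.2, 0.15, -0.6], -0.06], [1, [0.4, 0.3, -0.6], -0.078], [1, [0.6, 0.45, -0.6], -0.078], [1, [0.78, 0.56, -0.6], -0.078], [1, [0.78, 0.56, -0.6], -0.078], [1, [0.78, 0.56, -0.5], -0.078], [1, [0.78, 0.56, -0.5], -0.078]]'

```text
t: 12.45
eef_pos: [0.7245, 0.0622, 0.3264]
tool_rot: [-0.001, 0.766, 0.643, -0.002]
contact_force: [-0.2, -0.2, -0.8]
gripper_width: 0.001
grasp_force: 0.0
```

Run:
```python
from h import *
e,M,o=tool();print(e,w2c(e),"yaw",np.arctan2(M[1,0],M[0,0])-CY-np.pi/2,o["q"].round(2))
for th in np.arange(1.68,-0.05,-.14):
    r=.16; w=.0145
    x=.09-r*np.cos(th)+.006*np.sin(th)+w; z=.1+r*np.sin(th)+.006*np.cos(th)
    s=rel(c2w(x,.12,z)); print(round(th,2),round(x,3),round(z,3),s)
```

```text
[0.72446909 0.06224898 0.32637768] [0.1642926  0.12028328 0.32637768] yaw 0.002528952012734287 [ 0.24  0.6  -0.7   1.25  0.38  1.43 -0.6 ]
1.68 0.128 0.258 [-0.    -0.18   0.341]
1.54 0.106 0.26 [-0.    -0.292  0.333]
1.4 0.083 0.259 [ 0.    -0.404  0.34 ]
1.26 0.061 0.254 [ 0.001 -0.513  0.363]
1.12 0.04 0.247 [ 0.001 -0.619  0.401]
0.98 0.02 0.236 [ 0.001 -0.718  0.454]
0.84 0.002 0.223 [ 0.002 -0.808  0.52 ]
0.7 -0.014 0.208 [ 0.002 -0.889  0.598]
0.56 -0.028 0.19 [ 0.002 -0.958  0.686]
0.42 -0.039 0.171 [ 0.003 -1.014  0.783]
0.28 -0.048 0.15 [ 0.003 -1.056  0.887]
0.14 -0.053 0.128 [ 0.003 -1.083  0.995]
0.0 -0.056 0.106 [ 0.003 -1.094  1.107]
```

>>> apply_moves --deltas '[[1, [0, 0, 0.2], 0], [1, [0, 0, 0.36], 0], [1, [0, -0.1, 0.36], 0], [1, [0, -0.2, 0.35], 0], [1, [0, -0.3, 0.34], 0], [1, [0, -0.4, 0.345], 0], [1, [0, -0.51, 0.365], 0], [1, [0, -0.62, 0.4], 0], [1, [0, -0.62, 0.4], 0]]'

```text
t: 13.35
eef_pos: [0.6015, 0.0841, 0.2501]
tool_rot: [0.001, 0.766, 0.643, -0.001]
contact_force: [0.3, -0.2, -0.0]
gripper_width: -0.002
grasp_force: 0.0
```

Run:
```python
from h import *
e,M,o=tool();print(e,w2c(e),o["contact_force"])
p=bot.read_camera("side");cv2.imwrite("pics/side4.png",p["color"][100:340,220:540,::-1])
for th in np.arange(1.12,-0.15,-.14):
    r=.16; w=.0145
    x=.09-r*np.cos(th)+.006*np.sin(th)+w; z=.1+r*np.sin(th)+.006*np.cos(th)
    s=rel(c2w(x,.12,z)); print(round(th,2),round(x,3),round(z,3),s)
```

```text
[0.60151669 0.0840859  0.25014827] [0.03941613 0.12017986 0.25014827] [ 0.30248421 -0.18661202 -0.01232659]
1.12 0.04 0.247 [-0.    -0.003  0.019]
0.98 0.02 0.236 [ 0.    -0.102  0.071]
0.84 0.002 0.223 [ 0.001 -0.193  0.136]
0.7 -0.014 0.208 [ 0.001 -0.274  0.213]
0.56 -0.028 0.19 [ 0.001 -0.344  0.301]
0.42 -0.039 0.171 [ 0.001 -0.4    0.398]
0.28 -0.048 0.15 [ 0.002 -0.443  0.502]
0.14 -0.053 0.128 [ 0.002 -0.47   0.61 ]
0.0 -0.056 0.106 [ 0.002 -0.482  0.722]
-0.14 -0.055 0.084 [ 0.002 -0.479  0.833]
```

View pics/side4.png

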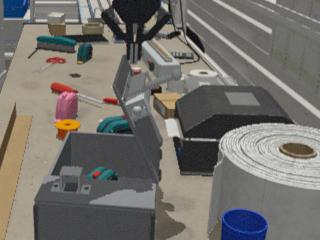

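The side view shows the lid following the fingers, tilted to about 1.2 rad with the bolt behind it. I continue along the arc.

>>> apply_moves --deltas '[[1, [0, -0.1, 0.07], 0], [1, [0, -0.19, 0.135], 0], [1, [0, -0.27, 0.215], 0], [1, [0, -0.34, 0.3], 0], [1, [0, -0.4, 0.4], 0], [1, [0, -0.44, 0.5], 0], [1, [0, -0.47, 0.6], 0], [1, [0, -0.48, 0.68], 0], [1, [0, -0.48, 0.71], 0], [1, [0, -0.48, 0.73], 0], [1, [0, -0.48, 0.74], 0], [1, [0, -0.48, 0.74], 0]]'

```text
t: 14.6
eef_pos: [0.5096, 0.1009, 0.1054]
tool_rot: [0.001, 0.766, 0.643, -0.001]
contact_force: [-17.0, -5.1, 41.2]
gripper_width: 0.002
grasp_force: 20.8
```

>>> apply_moves --deltas '[[1, [0, 0, -0.1], 0], [1, [0, 0, -0.3], 0], [1, [0, 0, -0.5], 0], [1, [0, 0, -0.65], 0], [1, [0, 0, -0.65], 0]]'

```text
t: 15.1
eef_pos: [0.5125, 0.1017, 0.2366]
tool_rot: [0.002, 0.766, 0.642, 0.004]
contact_force: [1.1, 0.1, -0.4]
gripper_width: 0.002
grasp_force: 0.0
```

Run:
```python
from h import *
e,M,o=tool();print(e,w2c(e))
ims=[]
for n in ["top","side","wrist"]:
    p=bot.read_camera(n);K=p["intrinsics"];T=campose(p);im=p["color"][:,:,::-1].copy()
    for t in ["handle_knob","handle_root","keeper_mid"]:
        for r in bot.look_for(p,t)[:2]: print(n,t,w2c(np.array(r["point"])).round(3),round(r["confidence"],2),proj(K,T,r["point"]).round())
    print(n,"expect root/knob/keeper px",[proj(K,T,c2w(*a)).round().tolist() for a in [(-.04,.055,.122),(-.04,.055,.186),(-.04,-.103,.139)]])
    u=proj(K,T,c2w(-.04,0.02,.15)).round().astype(int);u=np.clip(u,[100,100],[540,300]);ims.append(cv2.resize(im[u[1]-80:u[1]+80,u[0]-80:u[0]+80],(266,266)) if n!="wrist" else cv2.resize(im,(426,266)));print(n,u)
cv2.imwrite("pics/m5.png",cv2.resize(np.hstack(ims[:2]),None,fx=1.5,fy=1.5))
cv2.imwrite("pics/w5.png",im)
```

```text
[0.51246631 0.10172712 0.23658149] [-0.05134849  0.12190201  0.23658149]
top keeper_mid [ 0.042 -0.099  0.106] 0.76 [434. 199.]
top expect root/knob/keeper px [[372.0, 218.0], [375.0, 216.0], [435.0, 230.0]]
top [387 220]
side handle_knob [-0.036  0.04   0.171] 0.63 [306. 217.]
side handle_root [-0.04   0.043  0.167] 0.58 [304. 218.]
side keeper_mid [ 0.011 -0.121  0.107] 0.57 [323. 296.]
side keeper_mid [-0.034  0.042  0.17 ] 0.45 [307. 217.]
side expect root/knob/keeper px [[305.0, 238.0], [305.0, 205.0], [291.0, 270.0]]
side [302 232]
wrist handle_knob [0.008 0.099 0.108] 0.2 [383. 214.]
wrist keeper_mid [0.016 0.101 0.104] 0.74 [389. 211.]
wrist expect root/knob/keeper px [[332.0, 263.0], [336.0, 305.0], [330.0, 407.0]]
wrist [333 300]
```

View pics/m5.png

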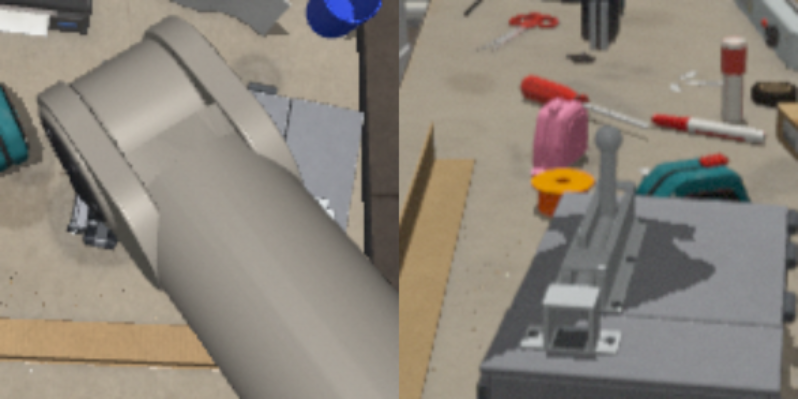

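The side view shows the lid shut, the handle upright with its knob at about (306,207), which puts it near chest y 0.05, and the rod in line with the keeper. Now I push the bolt with the shut fingers.

>>> apply_moves --deltas '[[1, [0, 0.057, 0.15], 0], [1, [0, 0.057, 0.3], 0], [1, [0, 0.057, 0.42], 0], [1, [-0.05, 0.057, 0.42], 0], [1, [-0.12, 0.057, 0.42], 0], [1, [-0.2, 0.057, 0.42], 0], [1, [-0.27, 0.057, 0.42], 0], [1, [-0.34, 0.057, 0.42], 0], [1, [-0.4, 0.057, 0.42], 0], [1, [-0.46, 0.057, 0.42], 0], [1, [-0.5, 0.057, 0.42], 0], [1, [-0.5, 0.057, 0.42], 0]]'

```text
t: 16.9
eef_pos: [0.5026, -0.0014, 0.1472]
tool_rot: [0.0, 0.767, 0.642, -0.001]
contact_force: [1.1, 0.1, 0.2]
gripper_width: -0.0
grasp_force: 0.0
```

Run:
```python
from h import *
e,M,o=tool();print(e,w2c(e),CR.T@o["contact_force"][:2])
p=bot.read_camera("side");K=p["intrinsics"];T=campose(p);cv2.imwrite("pics/s6.png",p["color"][:,:,::-1])
for t in ["handle_knob","handle_root"]:
    for r in bot.look_for(p,t)[:2]: print(t,w2c(np.array(r["point"])).round(3),round(r["confidence"],2),proj(K,T,r["point"]).round())
```

```text
[ 0.50260146 -0.00137105  0.1471813 ] [-0.04294727  0.01867427  0.1471813 ] [1.02697534 0.29584803]
handle_knob [-0.032 -0.01   0.17 ] 0.65 [304. 228.]
handle_knob [0.008 0.003 0.107] 0.54 [328. 260.]
handle_root [-0.041 -0.009  0.168] 0.63 [299. 229.]
handle_root [ 0.014 -0.121  0.108] 0.51 [324. 296.]
```

>>> apply_moves --deltas '[[1, [-0.03, 0.01, 0], 0], [1, [-0.06, 0.01, 0], 0], [1, [-0.08, 0.01, 0], 0], [1, [-0.08, 0.01, 0], 0]]'

```text
t: 17.45
eef_pos: [0.5029, -0.0143, 0.1478]
tool_rot: [-0.0, 0.766, 0.643, 0.002]
contact_force: [2.2, 6.2, 2.0]
gripper_width: -0.0
grasp_force: 0.6
```

>>> apply_moves --deltas '[[1, [-0.01, 0, 0], 0], [1, [-0.02, 0, 0], 0], [1, [-0.03, 0, 0], 0], [1, [-0.03, 0, 0], 0]]'

```text
t: 17.85
eef_pos: [0.5029, -0.0156, 0.1483]
tool_rot: [-0.001, 0.765, 0.645, 0.004]
contact_force: [3.7, 18.3, -1.8]
gripper_width: -0.001
grasp_force: 4.8
```

Run:
```python
from h import *
e,M,o=tool();print(e,w2c(e),CR.T@o["contact_force"][:2])
p=bot.read_camera("side");K=p["intrinsics"];T=campose(p);cv2.imwrite("pics/s7.png",p["color"][:,:,::-1])
for t in ["handle_knob","handle_root"]:
    for r in bot.look_for(p,t)[:1]: print(t,w2c(np.array(r["point"])).round(3),round(r["confidence"],2),proj(K,T,r["point"]).round())
print([proj(K,T,c2w(-.04,-.015,z)).round() for z in (.122,.186)])
```

```text
[ 0.50290614 -0.01556379  0.14827232] [-0.0401539   0.00475581  0.14827232] [ 0.42631472 18.66355806]
handle_knob [-0.036 -0.02   0.172] 0.54 [301. 229.]
handle_root [-0.042 -0.02   0.168] 0.57 [298. 231.]
[array([299., 255.]), array([299., 220.])]
```

The bolt is against its end stop (18 N, no further motion, and the handle's position matches chest y -0.015). Next I go round behind the handle.

>>> apply_moves --deltas '[[1, [0.06, 0, 0], 0], [1, [0.15, 0, 0], 0], [1, [0.15, 0.12, -0.05], 0], [1, [0.15, 0.26, -0.1], 0], [1, [0.05, 0.26, -0.1], 0], [1, [-0.06, 0.26, -0.1], 0], [1, [-0.06, 0.26, -0.1], 0], [1, [-0.06, 0.26, -0.1], 0]]'

```text
t: 18.8
eef_pos: [0.5497, -0.0436, 0.167]
tool_rot: [-0.0, 0.767, 0.642, -0.001]
contact_force: [0.0, -0.2, -0.7]
gripper_width: 0.001
grasp_force: 0.0
```

Run:
```python
from h import *
e,M,o=tool();print(e,w2c(e),o["contact_force"])
p=bot.read_camera("side");K=p["intrinsics"];T=campose(p);cv2.imwrite("pics/s8.png",cv2.resize(p["color"][140:320,220:400,::-1],None,fx=3,fy=3))
for f in np.arange(0,1.6,.17):
    R_=.046+.006*f/1.53;x=-.04-R_*np.sin(f)+.006*np.cos(f)+.0145;z=.122+R_*np.cos(f)+.006*np.sin(f)
    print(round(f,2),round(x,3),round(z,3),rel(c2w(x,-.015,z)))
```

```text
[ 0.54970585 -0.04358611  0.16699948] [ 0.01084098 -0.01460874  0.16699948] [ 0.00368651 -0.23331249 -0.66018205]
0.0 -0.02 0.168 [-0.007 -0.152 -0.004]
0.17 -0.027 0.169 [-0.007 -0.192 -0.009]
0.34 -0.036 0.169 [-0.007 -0.232 -0.007]
0.51 -0.044 0.167 [-0.007 -0.273  0.002]
0.68 -0.051 0.164 [-0.007 -0.311  0.018]
0.85 -0.059 0.159 [-0.007 -0.347  0.041]
1.02 -0.065 0.153 [-0.007 -0.379  0.07 ]
1.19 -0.07 0.146 [-0.006 -0.406  0.104]
1.36 -0.074 0.139 [-0.006 -0.426  0.143]
1.53 -0.077 0.13 [-0.006 -0.44   0.186]
```

View pics/s8.png

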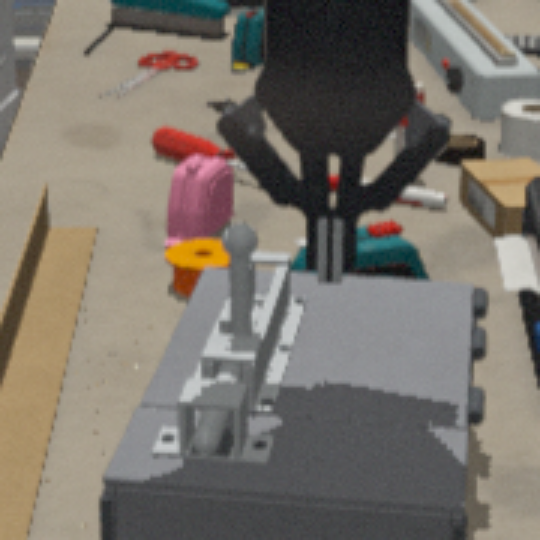

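The side view shows the bolt rod inside the keeper, the handle upright and the fingers behind it (chest +x side). Now I turn the handle down along its arc.

>>> apply_moves --deltas '[[1, [0, -0.1, -0.01], 0], [1, [0, -0.15, -0.01], 0], [1, [0, -0.19, -0.01], 0], [1, [0, -0.23, -0.01], 0], [1, [0, -0.27, 0], 0], [1, [0, -0.31, 0.02], 0], [1, [0, -0.35, 0.04], 0], [1, [0, -0.38, 0.07], 0], [1, [0, -0.41, 0.1], 0], [1, [0, -0.43, 0.14], 0], [1, [0, -0.44, 0.18], 0], [1, [0, -0.44, 0.18], 0]]'

```text
t: 20.05
eef_pos: [0.4627, -0.0272, 0.1302]
tool_rot: [-0.001, 0.766, 0.643, -0.001]
contact_force: [0.0, 0.1, 1.5]
gripper_width: -0.004
grasp_force: 0.0
```

>>> apply_moves --deltas '[[1, [0, 0, 0.01], 0], [1, [0, 0, 0.02], 0], [1, [0, 0, 0.025], 0], [1, [0, 0, 0.025], 0]]'

```text
t: 20.45
eef_pos: [0.4635, -0.0272, 0.1281]
tool_rot: [0.0, 0.766, 0.643, -0.001]
contact_force: [-9.5, -0.9, 25.7]
gripper_width: -0.001
grasp_force: 12.9
```

>>> apply_moves --deltas '[[1, [0, 0, -0.1], 0], [1, [0, 0, -0.3], 0], [1, [0, 0, -0.5], 0], [1, [0, 0, -0.7], 0], [1, [0.3, 0, -0.9], 0], [1, [0.6, 0, -0.9], 0], [1, [0.9, 0, -0.9], 0], [1, [0.9, 0, -0.9], 0], [1, [0.9, 0, -0.9], 0]]'

```text
t: 21.35
eef_pos: [0.4944, 0.1566, 0.3072]
tool_rot: [-0.001, 0.763, 0.646, 0.002]
contact_force: [0.1, -0.1, 0.3]
gripper_width: 0.003
grasp_force: 0.0
```

Run:
```python
from h import *
e,M,o=tool();print(o["t"],e,o["contact_force"])
p=bot.read_camera("side");q=bot.read_camera("top")
a=cv2.resize(p["color"][140:340,220:400,::-1],None,fx=2.4,fy=2.4);b=cv2.resize(q["color"][140:290,320:470,::-1],(360,360));b=cv2.copyMakeBorder(b,0,120,0,0,0)
cv2.imwrite("pics/s9.png",np.hstack([a,b]))
```

```text
21.35 [0.49439997 0.15661344 0.30720821] [ 0.07268679 -0.09309423  0.34650979]
```

View pics/s9.png

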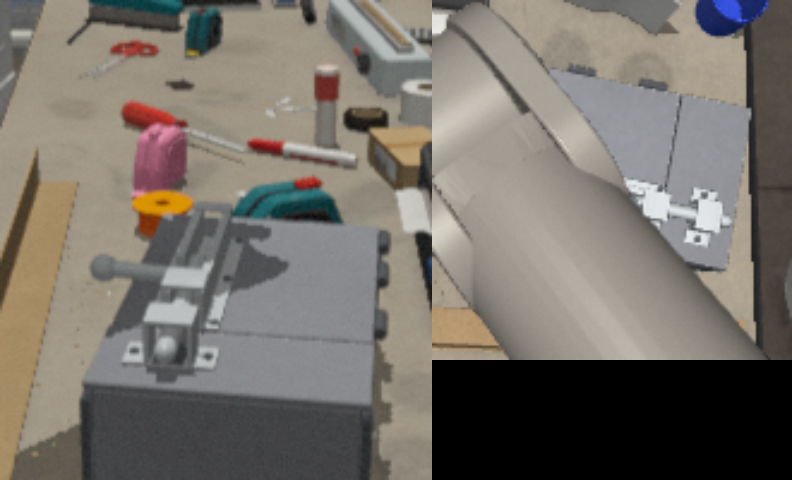

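The picture shows the lid shut, the rod through the keeper (its end visible at the near side) and the handle lying down flat in the notch, with the robot clear. I hand in now.

```bash
python3 -c "
from station import bot
print(bot.hand_in())"
```

```text
the job is handed in; nothing more can be done
None
```

The job is handed in: the tape measure was set down on the chest's floor, the lid shut, the bolt pushed through its keeper to the stop and the handle turned down into the notch, and the last picture showed the lid, bolt and handle in place with the robot clear; no verdict came back at hand-in.

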